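# Pack the last tin and shut the case

## Task

Stand the loose short tin upright in the empty compartment of the plywood packing case, then press both hinged covers down until each snaps and stays shut. Finally swing the steel turn bar by its knob across both covers until it is fully home under the keepers, without knocking the tin already packed or shifting the other things on the table.

Things in the scene. Friction and masses are not known exactly. Their poses are not given: they have to be found in the camera images.
- case: open-topped plywood packing case fixed to the table, 150 mm deep (its x, pointing away from the robot), 286 mm wide (its y) and 100 mm high, two compartments side by side in y, each 134 x 120 mm inside, centred 75 mm either side of the middle; inner floor 8 mm above the table, walls 8 mm, between them a 30 mm wide divider 110 mm high. Origin: centre of the underside; z up
- tin: the plain steel tin to pack, standing on the table to one side of the case: 56 mm across, 75 mm tall; origin at the centre of its underside
- packed_tin: the same kind of tin (56 mm across, 75 mm tall), already standing in one of the two compartments; origin at the centre of its underside
- pad: cardboard pad 110 x 104 x 4 mm lying on the floor of the empty compartment (left or right); origin at the centre of its underside, at 8 mm height
- tall_tin: plain steel tin, 56 mm across like the one to pack but 125 mm tall: too tall for the case; origin at the centre of its underside
- big_tin: wide plain steel tin, 99 mm across, 118 mm tall, behind the case; origin at the centre of its underside
- jar: closed glass jar, 68 mm across, 95 mm tall, behind the case; origin at the centre of its underside
- tape: roll of brown packing tape lying flat, 100 mm across, 48 mm high; origin at the centre of its underside
- offcut: flat offcut of wood, 120 x 70 x 18 mm; origin at the centre of its underside
- brush: hand brush lying on the table between the robot and the case, about 25 mm high; origin at its underside
- cover_left (a joint): hinge angle (rad) of the left cover, a flat wooden flap 155 x 118 x 8 mm on the case's far rim: 0 is shut and level, about 1.5 is standing upright, up to 1.95. A light spring lifts it; near 0.09 a ball catch under a steel tab at its near edge must be forced (about 9 N near that edge); then it snaps to 0 and stays
- cover_left_hinge (a point): point on the hinge line of the left cover (the case's +y side), middle of its width, at the height of its outer (upper) face, 108 mm up when shut; it turns a little with the cover
- cover_left_edge (a point): middle of the free edge of the left cover, on its outer face, 155 mm from the hinge. A small steel keeper stands 21 mm proud of the cover beside the divider, 85 to 110 mm from the hinge and 45 to 57 mm from the cover's middle line
- cover_right (a joint): hinge angle (rad) of the right cover, a flat wooden flap 155 x 118 x 8 mm on the case's far rim: 0 is shut and level, about 1.5 is standing upright, up to 1.95. A light spring lifts it; near 0.09 a ball catch under a steel tab at its near edge must be forced (about 9 N near that edge); then it snaps to 0 and stays
- cover_right_hinge (a point): point on the hinge line of the right cover (the case's -y side), middle of its width, at the height of its outer (upper) face, 108 mm up when shut; it turns a little with the cover
- cover_right_edge (a point): middle of the free edge of the right cover, on its outer face, 155 mm from the hinge. A small steel keeper stands 21 mm proud of the cover beside the divider, 85 to 110 mm from the hinge and 45 to 57 mm from the cover's middle line
- bar (a joint): angle (rad) of the steel turn bar (164 x 20 x 7 mm, 115 to 122 mm above the table), pivoted at its middle on the divider. About 1.5: open, along the divider, knob towards the robot; 0: closed, across both covers, ends under the keepers, knob over the left (case +y) cover. Closes clockwise seen from above, stays where left, cannot cross a cover that is not shut
- bar_pivot (a point): point on the bar's upright pivot, at the bar's top face, 30 mm in front of the case's centre
- bar_knob (a point): centre of the top of the upright knob on the bar, 70 mm from the pivot; the knob is 18 mm across and stands 35 mm above the bar (top 157 mm above the table)
Things that resemble listed ones, but are neither listed nor needed, are in the scene too. Leave any red or yellow look-alike of the tin alone.

How it is judged:
By the outcome, as a careful person would: the job done as asked, in the order asked, and still so for the second after the job is handed in, with the robot touching nothing.
It also fails if it takes over 72 s, if anything falls off the work surface, if the arm or the gripper's body presses on something with over 40 N, if the wrist force passes 120 N, or if a joint passes its speed limit or range.

## Robot

A 7-joint arm with a two-finger parallel gripper is mounted at the origin on the work surface. World frame = base frame: x ahead of the robot, y to its left, z up, the work surface at z = 0. Lengths are in m, angles in rad, forces in N, time in s.
With the tool pointing down it reaches from about 0.35 to 0.9 m from the base axis. Payload 7.2 kg.
Tool frame: the origin (TCP) lies midway between the tips of the shut fingers; the grasp point (between the pads) lies 19 mm behind it; z points along the fingers, y is the line along which they close (so a half turn about z gives the same grasp; the last joint's range is limited). The gripper opens to 88 mm and grips with 3 to 60 N. Pads are 20 mm wide; open, the fingers measure 115 mm over their backs; the gripper's body (75 mm by 178 mm) begins 61 mm behind the grasp point.
Start: joints at [1.273, 0.411, -0.013, 1.596, 0.006, 1.134, -0.082], TCP at [0.142, -0.609, 0.223] pointing down, gripper open.
Joint ranges: [-2.95, 2.95], [-0.29, 1.99], [-1.47, 1.44], [0.14, 2.54], [-1.03, 4.17], [0.13, 1.85], [-2.86, 2.86]. Speed limits (rad/s): [2.39, 2.39, 3.01, 3.01, 3.14, 3.14, 3.14].

## Interface

Orientations are given as a rotation vector (axis times angle).
In Python, from rig import bot, fingers, solver, get_image gives the robot as it stands. Calls block until the motion is done:
- bot.move_to(position, orientation): joint-space move of the TCP to a pose.
- bot.movel(position, rotation=None, v=0.15): straight line of the TCP; rotation=None keeps the orientation; v is the mean speed in m/s.
- bot.move_joints(angles): joint-space move.
- fingers.grip(opening): finger opening in m; the grip force is fixed at half the most; returns when the fingers have stopped.
- bot.hold(seconds).
- solver.ik(position, orientation): joint angles nearest the present ones, or None.
- bot.sense(): the state.
- get_image(name): name is "side" or "top"; returns a dict with "image" (384x512x3 uint8, red, green, blue), "fx", "fy", "cx", "cy" (pixels), "world_from_camera" (4x4, takes a point from camera to world coordinates). Camera axes: x right, y down, z forward; pixel columns grow to the right and rows downward; lengths in m; the calibration is good to about 2 mm. A picture is of the moment at which its call begins. There is no depth.
A pose or a line that the arm cannot do raises bot.Unreachable and nothing moves.
- bot.hand_in(): hands the job in; it is judged then, once.
The state is a dict: "clock": time; "joints": joint angles; "qvel": joint speeds; "joint_torque": joint torques, N m; "tcp_pos": TCP position; "orientation": TCP orientation; "wrist_force": force on the tool from outside, world axes, zero at the start; "torque": the same for the moment, N m; "grip_width": finger opening in m; "grip_force": force on a finger pad.
Only numpy, scipy, OpenCV 4.12 (cv2) and the standard library are available. Lean on these libraries where they do the work, as an engineer would, in place of code of your own. Each camera call takes 0.05 s, during which the arm holds its last target. There are 200 camera calls.

## Working session

There is one attempt and no reset: what is moved stays moved. The work goes in short steps, each a Python script; the robot and the scene stay as the last script left them, time stands still between calls to the robot, and variables do not carry over. Pictures are saved under pics/ and viewed, at most 10 in all, crops included, and the job is handed in when it is done.

```bash
ls; mkdir -p pics; python3 - <<'E'
from rig import bot, get_image
import cv2, numpy as np
for n in("side","top"):
    d=get_image(n); cv2.imwrite(f"pics/{n}0.png",cv2.cvtColor(d["image"],cv2.COLOR_RGB2BGR))
    print(n,d["fx"],d["fy"],d["cx"],d["cy"]);print(np.round(d["world_from_camera"],3))
s=bot.sense();print(s["clock"],s["orientation"],s["tcp_pos"],s["grip_width"])
E
```

```text
pics
side 411.3811989730182 411.3811989730182 256.92815869690753 183.41998690345764
[[-0.967 -0.167  0.194  0.287]
 [-0.255  0.615 -0.746  0.96 ]
 [ 0.005 -0.771 -0.637  0.926]
 [ 0.     0.     0.     1.   ]]
top 424.9862731637204 424.9862731637204 259.04011434569014 194.8829012646607
[[-1.000e-03 -9.960e-01  9.100e-02  4.530e-01]
 [-1.000e+00  1.000e-03 -8.000e-03 -9.000e-03]
 [ 8.000e-03 -9.100e-02 -9.960e-01  1.363e+00]
 [ 0.000e+00  0.000e+00  0.000e+00  1.000e+00]]
0.1 [-3.11948021e+00 -3.60065273e-01  3.81920896e-04] [ 0.14223503 -0.60813678  0.22191019] 0.08772250420079666
```

View pics/side0.png

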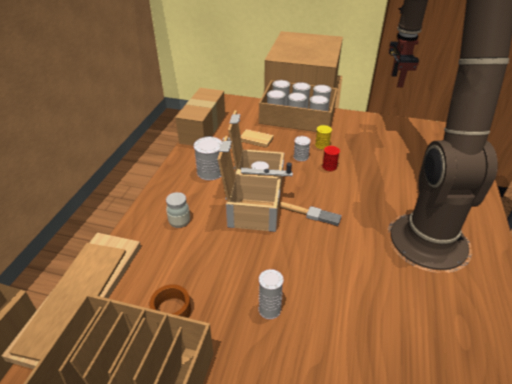

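View pics/top0.png

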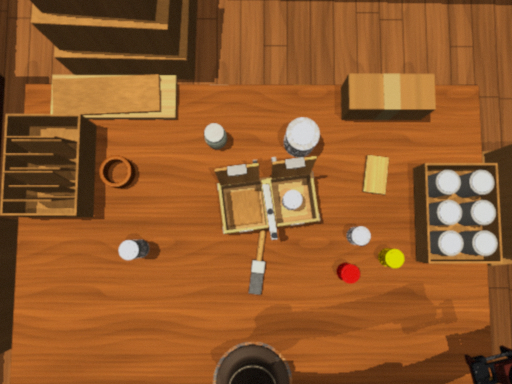

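The side view shows the short tin at about (302,148), the tall tin at (270,294), the case around (258,185), and the open covers at (232,150). In the top view the tin's top is at (359,236). The tall tin is at (129,250), the empty compartment at (245,208), the packed tin at (293,199) and the bar knob near (272,235). I'll zoom in on the case.

```bash
cat > h.py <<'E'
import numpy as np, cv2
from rig import bot, fingers, solver, get_image
def ray(d,u,v):
    T=np.array(d["world_from_camera"]); r=np.array([(u-d["cx"])/d["fx"],(v-d["cy"])/d["fy"],1.])
    return T[:3,3],T[:3,:3]@r
def onz(d,u,v,z):
    o,r=ray(d,u,v); return o+r*(z-o[2])/r[2]
def tri(d1,p1,d2,p2):
    o1,r1=ray(d1,*p1);o2,r2=ray(d2,*p2)
    s=np.linalg.lstsq(np.c_[r1,-r2],o2-o1,rcond=None)[0]
    a,b=o1+s[0]*r1,o2+s[1]*r2
    return (a+b)/2,np.linalg.norm(a-b)
def crop(d,name,x0,y0,x1,y1,k):
    im=cv2.cvtColor(d["image"],cv2.COLOR_RGB2BGR)[y0:y1,x0:x1]
    cv2.imwrite(name,cv2.resize(im,None,fx=k,fy=k,interpolation=cv2.INTER_CUBIC))
E
python3 - <<'E'
from h import *
import pickle
S,T=get_image("side"),get_image("top"); pickle.dump((S,T),open("d.pkl","wb"))
a=lambda d,x0,y0,x1,y1,k:cv2.resize(cv2.cvtColor(d["image"],cv2.COLOR_RGB2BGR)[y0:y1,x0:x1],None,fx=k,fy=k,interpolation=cv2.INTER_CUBIC)
cv2.imwrite("pics/c1.png",a(T,210,145,370,265,5))
cv2.imwrite("pics/c2.png",a(S,190,110,350,230,5))
# bright low-saturation blobs
for n,d in(("S",S),("T",T)):
    hsv=cv2.cvtColor(d["image"],cv2.COLOR_RGB2HSV)
    m=((hsv[...,1]<50)&(hsv[...,2]>165)).astype(np.uint8)
    k,_,st,c=cv2.connectedComponentsWithStats(m)
    for i in range(1,k):
        if st[i,4]>25: print(n,st[i],np.round(c[i],1))
E
```

```text
S [273  80  17   8  99] [280.9  83.5]
S [293  83  17   7  99] [301.3  85.9]
S [314  85  17   8 106] [321.9  88.3]
S [268  90  17   8 110] [275.9  93.7]
S [289  93  17   8 112] [296.9  96.4]
S [310  95  18   9 117] [318.6  99.2]
S [230 115  10   8  59] [234.5 118.4]
S [194 137  37  17 456] [210.7 144.9]
S [295 136  15   9 105] [302.  140.3]
S [241 161  28  12 205] [256.3 167.3]
S [269 170  17   5  60] [276.8 171.8]
S [167 193  19  12 184] [175.5 198.6]
S [307 207  14  10  96] [313.7 211.5]
S [259 270  24  20 375] [270.6 279.1]
T [285 117  35  33 843] [302.4 133.4]
T [204 123  20  19 277] [213.6 132.3]
T [286 158  19  10 151] [294.7 162.5]
T [228 165  18  10 156] [236.4 169.5]
T [436 170  24  24 451] [447.8 181.6]
T [470 170  24  24 450] [481.5 181.7]
T [263 184  10  26 167] [267.2 196.3]
T [283 190  20  19 289] [292.2 199.1]
T [437 201  25  24 459] [449.1 212.1]
T [471 200  24  24 453] [482.9 211.9]
T [267 214  10  19 124] [271.6 222.8]
T [352 226  19  20 277] [360.7 235.4]
T [439 231  24  24 469] [450.4 242.6]
T [473 231  24  24 467] [484.4 242.6]
T [119 240  19  20 306] [128.1 249.6]
T [252 261  13  12 142] [257.7 266.4]
```

View pics/c1.png

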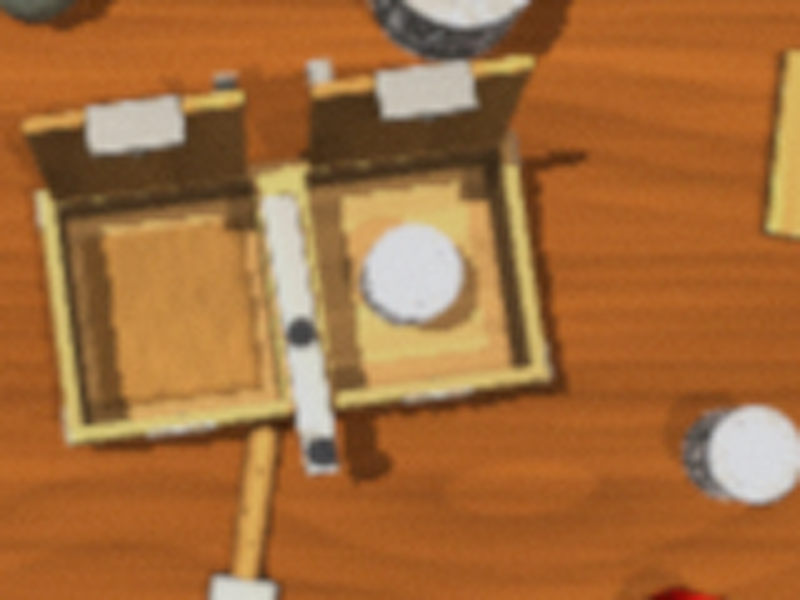

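View pics/c2.png

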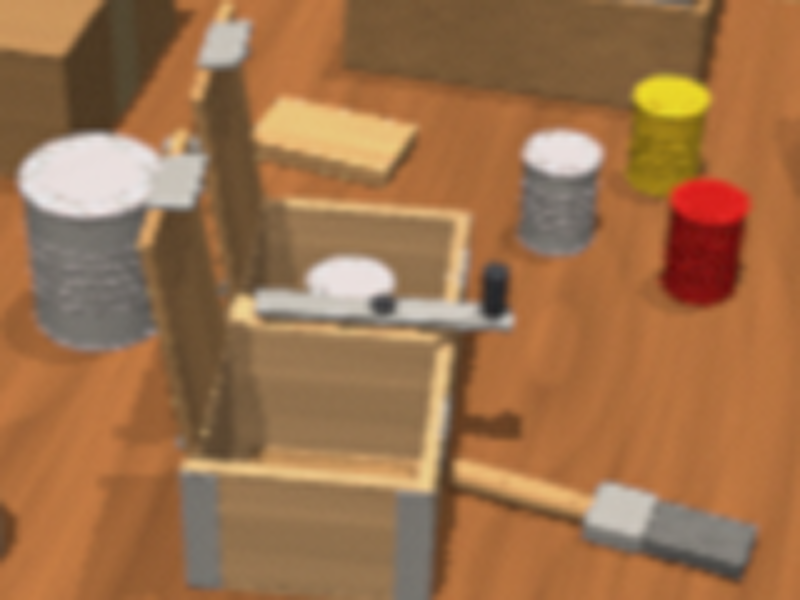

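The crops show these top-view points, in crop pixels:
- Case rim corners at (70,442), (550,380) and (38,195).
- Bar pivot at (300,331), and knob top at (320,450).
- Tin top at (750,455).
- Left compartment empty, with the pad in it.

In the side crop the knob top is at (496,270) and the tin at (560,150). Next I triangulate these.

```bash
python3 - <<'E'
from h import *
import pickle
S,T=pickle.load(open("d.pkl","rb"))
t=lambda x,y:(210+(x+.5)/5-.5,145+(y+.5)/5-.5)
s=lambda x,y:(190+(x+.5)/5-.5,110+(y+.5)/5-.5)
np.set_printoptions(precision=4,suppress=True)
P={}
for n,a,b in(("tin",(360.7,235.4),(302,140.3)),("packed",(292.2,199.1),s(351,281)),("tall",(128.1,249.6),(270.6,279.1)),
 ("FL",t(70,442),s(433,489)),("FR",t(551,381),s(470,214)),("BL",t(40,195),s(184,464)),
 ("pivot",t(300,331),s(383,303)),("knob",t(320,450),s(496,269)),
 ("tabL",t(135,125),s(182,178)),("tabR",t(427,90),s(227,43)),("big",(302.4,133.4),s(92,172)),("jar",(213.6,132.3),(175.5,198.6))):
    P[n],e=tri(T,a,S,b);print(n,P[n],"err",round(e,4))
P["tinz"]=onz(T,360.7,235.4,.075)
x=P["FL"]-P["FR"];print("width",np.hypot(*x[:2]),"yaw",np.arctan2(-x[0],x[1]))
x=P["BL"]-P["FL"];print("depth",np.hypot(*x[:2]),np.arctan2(x[1],x[0]))
for n,p in(("FL",(70,442)),("FR",(551,381)),("BL",(40,195)),("pivot",(300,331)),("knob",(320,450))):
    print(n,onz(T,*t(*p),{"pivot":.125,"knob":.157}.get(n,.1)))
print(P["tinz"],onz(T,292.2,199.1,.087),onz(T,*t(415,275),.087))
# tin base via side
s_=bot.sense();print(s_["tcp_pos"])
E
```

```text
tin [ 0.4483 -0.3268  0.0745] err 0.0007
packed [ 0.5575 -0.1195  0.085 ] err 0.0003
tall [0.4081 0.3587 0.1249] err 0.0004
FL [0.4554 0.0855 0.1017] err 0.0006
FR [ 0.4922 -0.2     0.0977] err 0.0015
BL [0.6025 0.1042 0.1031] err 0.0002
pivot [ 0.5195 -0.0499  0.1259] err 0.0008
knob [ 0.4503 -0.0599  0.1592] err 0.0011
tabL [0.619  0.0402 0.2632] err 0.0025
tabR [ 0.6386 -0.1126  0.2613] err 0.001
big [ 0.7511 -0.1485  0.1204] err 0.0007
jar [0.7605 0.1184 0.0936] err 0.0003
width 0.2878523690894691 yaw 0.12831097804680192
depth 0.14834400646941637 0.12690670911893953
FL [0.4556 0.0857 0.1   ]
FR [ 0.4914 -0.1998  0.1   ]
BL [0.6028 0.1045 0.1   ]
pivot [ 0.5199 -0.0499  0.125 ]
knob [ 0.4508 -0.0599  0.157 ]
[ 0.4479 -0.3267  0.075 ] [ 0.5572 -0.1194  0.087 ] [ 0.5557 -0.1206  0.087 ]
[ 0.1423 -0.6083  0.2221]
```

The points agree with the given heights and sizes:

| Item | Measured | Given |
|---|---|---|
| Tin height | 74.5 mm | 75 mm |
| Case rim height | about 100 mm | 100 mm |
| Case width | 288 mm | 286 mm |
| Case depth | 148 mm | 150 mm |
| Knob top height | 159 mm | 157 mm |

The case yaw comes out at 0.127. Now I pick up the tin.

```bash
cat >> h.py <<'E'
yaw=.127; C=np.array([.5487,-.0470])
def W(x,y,z):
    c,s=np.cos(yaw),np.sin(yaw); return np.array([C[0]+c*x-s*y,C[1]+s*x+c*y,z])
def O(a=yaw): return np.pi*np.array([np.cos(a/2),np.sin(a/2),0.])
def st(m=""):
    s=bot.sense();print(m,round(s["clock"],2),np.round(s["tcp_pos"],4),"F",np.round(s["wrist_force"],1),"g",round(s["grip_width"],4),round(s["grip_force"],1));return s
E
python3 - <<'E'
from h import *
p=np.array([.4481,-.3268])
bot.move_to([*p,.16],O()); st("above")
bot.movel([*p,.041]); st("down")
fingers.grip(.05); st("grip")
bot.movel([*p,.235],v=.2); s=st("lift"); print(np.round(s["joints"],2))
E
```

```text
above 1.75 [ 0.4474 -0.3281  0.1601] F [0.9 0.7 0. ] g 0.088 0.0
down 2.69 [ 0.4485 -0.3273  0.0417] F [ 0.6 -0.3  1. ] g 0.0878 0.0
grip 3.29 [ 0.4484 -0.3273  0.0414] F [ 0.5 -1.5  3.6] g 0.0556 30.0
lift 4.41 [ 0.4474 -0.3263  0.2336] F [ 0.6  0.2 -1.4] g 0.0555 30.0
[ 0.68  0.29 -0.17  1.75  0.05  1.11 -0.95]
```

```bash
python3 - <<'E'
from h import *
bot.movel(W(-.012,.079,.235),v=.2); st("over")
bot.movel(W(-.012,.079,.075),v=.12); st("in")
bot.movel(W(-.012,.079,.055),v=.06); s=st("low")
for z in (.0535,.0525,.0515):
    if s["wrist_force"][2]>4: break
    bot.movel(W(-.012,.079,z),v=.03); s=st(z)
fingers.grip(.068); st("open")
bot.movel(W(-.012,.079,.30),v=.2); st("up")
d=get_image("top"); S=get_image("side")
a=lambda d,x0,y0,x1,y1,k:cv2.resize(cv2.cvtColor(d["image"],cv2.COLOR_RGB2BGR)[y0:y1,x0:x1],None,fx=k,fy=k,interpolation=cv2.INTER_CUBIC)
cv2.imwrite("pics/p.png",np.hstack([a(d,200,130,330,270,3),a(S,190,110,320,250,3)]))
E
```

```text
over 6.38 [0.5267 0.0289 0.235 ] F [ 0.9  0.1 -2. ] g 0.0554 30.0
in 7.87 [0.5273 0.0299 0.0757] F [-0.3 -0.2 -2.5] g 0.0554 30.0
low 8.35 [0.5265 0.0299 0.0545] F [-0.1  0.1 -2.2] g 0.0556 30.0
0.0535 8.6 [0.5268 0.0299 0.0535] F [ 0.7 -0.1 -3. ] g 0.0555 30.0
0.0525 8.85 [0.5269 0.0299 0.0533] F [-2.8 -0.8  6.2] g 0.0557 30.0
open 9.28 [0.5268 0.0298 0.0524] F [ 0.1 -0.4  0.7] g 0.0679 0.0
up 10.68 [0.5262 0.0298 0.299 ] F [ 0.7 -0.3 -0.2] g 0.0681 0.0
```

View pics/p.png

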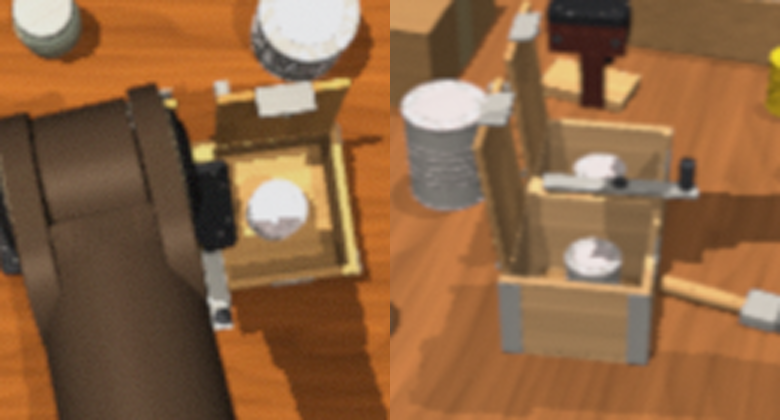

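The side half shows the tin standing upright in the left compartment at about (593,258), with the packed tin and the bar undisturbed. Next I close the left cover.

```bash
cat >> h.py <<'E'
def close_cover(y,r=.138,hx=.078):
    fingers.grip(0.0)
    bot.movel(W(.135,y,.31),v=.2); bot.movel(W(.135,y,.245),v=.15); st("behind")
    for th in (1.65,1.4,1.15,.9,.65,.42,.25):
        bot.movel(W(hx-r*np.cos(th)+.012,y,.108+r*np.sin(th)),v=.12); s=st(th)
        if np.linalg.norm(s["wrist_force"])>30: print("STOP");return
    x=hx-r+.012
    for z in (.132,.124,.119,.115,.112,.110,.109,.108,.107,.106,.105):
        bot.movel(W(x,y,z),v=.06); s=st(z)
        if s["wrist_force"][2]>18 and z<.1105: break
    bot.movel(W(x,y,.31),v=.2); st("up")
E
python3 -c "
from h import *
close_cover(.09)"
```

```text
behind 13.34 [0.6713 0.0593 0.2461] F [-0.1 -0.   0.5] g 0.0003 0.0
1.65 13.78 [0.6381 0.055  0.247 ] F [ 0.3  0.2 -0. ] g 0.0007 0.0
1.4 14.21 [0.604  0.0507 0.2443] F [ 1.   0.1 -0.3] g 0.0002 0.0
1.15 14.64 [0.5714 0.0466 0.2342] F [-0.4 -0.1  0.7] g 0.0005 0.0
0.9 15.07 [0.5422 0.0429 0.2165] F [ 0.7 -0.7 -0.6] g 0.0005 0.0
0.65 15.51 [0.5183 0.0399 0.192 ] F [ 0.8  0.7 -0.3] g 0.0002 0.1
0.42 15.93 [0.5021 0.0378 0.1647] F [-0.5 -0.8  0.5] g 0.0004 0.2
0.25 16.27 [0.4941 0.0368 0.1424] F [-0.2  0.7  1.9] g 0.0006 0.3
0.132 16.6 [0.4896 0.0362 0.1319] F [-1.1 -0.5  1. ] g 0.0006 0.4
0.124 16.88 [0.4895 0.0362 0.1236] F [ 0.2 -0.   0.6] g 0.0008 0.4
0.119 17.13 [0.4897 0.0362 0.1188] F [ 0.6 -0.1  1.1] g 0.0005 0.5
0.115 17.38 [0.4894 0.0362 0.1148] F [-0.1 -0.8 -1.3] g 0.0004 0.0
0.112 17.63 [0.4894 0.0362 0.1116] F [ 0.1 -0.6  0.4] g 0.0004 0.0
0.11 17.88 [0.4896 0.0362 0.1098] F [-0.5  0.5 -0. ] g 0.0004 0.0
0.109 18.13 [0.4897 0.0362 0.1089] F [0.5 0.6 0.9] g 0.0003 0.0
0.108 18.38 [0.4898 0.0362 0.1082] F [-2.5 -0.7  3.7] g 0.0006 1.8
0.107 18.63 [0.4899 0.0363 0.1079] F [-4.2 -1.4 12.6] g 0.0003 6.2
0.106 18.88 [0.4899 0.0363 0.1077] F [-7.6 -1.7 22.7] g 0.0005 10.9
up 20.05 [0.4891 0.0361 0.3088] F [-0.1 -0.2 -0.1] g 0.0001 0.0
```

The push force dropped to zero at about 0.115 and solid contact came at 0.108, so the left cover has snapped shut. Now the right one.

```bash
python3 -c "
from h import *
close_cover(-.085)
d=get_image('side');T=get_image('top')
a=lambda d,x0,y0,x1,y1,k:cv2.resize(cv2.cvtColor(d['image'],cv2.COLOR_RGB2BGR)[y0:y1,x0:x1],None,fx=k,fy=k,interpolation=cv2.INTER_CUBIC)
cv2.imwrite('pics/q.png',np.hstack([a(T,200,130,330,270,3),a(d,190,110,320,250,3)]))
"
```

```text
behind 22.27 [ 0.6936 -0.114   0.246 ] F [ 0.3 -0.6  0. ] g 0.0005 0.0
1.65 22.7 [ 0.6602 -0.1187  0.247 ] F [0.7 0.5 0.8] g 0.0003 0.0
1.4 23.13 [ 0.6261 -0.1229  0.2443] F [1.  0.1 0.6] g 0.0004 0.0
1.15 23.57 [ 0.5935 -0.127   0.2342] F [ 0.4 -0.3 -0.2] g 0.0008 0.0
0.9 24.0 [ 0.5643 -0.1308  0.2164] F [-0.6 -0.2  0.6] g 0.0004 0.0
0.65 24.43 [ 0.5405 -0.1338  0.1919] F [-0.1  1.4  0.1] g 0.0003 0.1
0.42 24.85 [ 0.5241 -0.1358  0.1646] F [ 0.1 -0.1  0.5] g 0.0003 0.2
0.25 25.19 [ 0.5163 -0.1368  0.1424] F [0.  0.7 1.3] g 0.0003 0.3
0.132 25.52 [ 0.5117 -0.1374  0.1319] F [-0.6  0.9  0.9] g 0.0005 0.3
0.124 25.81 [ 0.5117 -0.1375  0.1236] F [-0.4  0.7  1. ] g 0.0003 0.4
0.119 26.06 [ 0.5119 -0.1374  0.1188] F [ 1.  -1.4  1.2] g 0.0006 0.4
0.115 26.31 [ 0.5116 -0.1373  0.1148] F [-0.5 -0.   0. ] g 0.0004 0.0
0.112 26.56 [ 0.5116 -0.1373  0.1116] F [ 0.1 -0.1 -0.2] g 0.0003 0.0
0.11 26.81 [ 0.5118 -0.1374  0.1098] F [0.4 0.2 0.1] g 0.0004 0.0
0.109 27.06 [ 0.5118 -0.1374  0.1089] F [-0.4 -0.3  0.2] g 0.0004 0.0
0.108 27.31 [ 0.512  -0.1374  0.1083] F [-1.  -0.4  2.6] g 0.0 1.6
0.107 27.56 [ 0.5121 -0.1376  0.108 ] F [-3.2  0.2 11.7] g 0.0002 5.6
0.106 27.81 [ 0.5121 -0.1376  0.1078] F [-6.8  0.7 19.8] g 0.0002 9.7
up 28.98 [ 0.5113 -0.1373  0.3087] F [ 0.1 -0.  -1.1] g 0.0007 0.0
```

View pics/q.png

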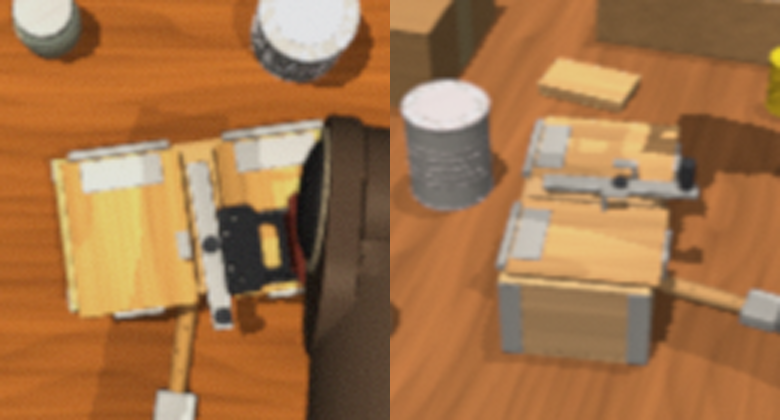

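Both covers lie flat. In the top half the bar is still open, with its knob at about (223,316). Now I grip the knob and swing it.

```bash
cat >> h.py <<'E'
def K(b,z=.131): return W(-.03-.07*np.sin(b),.07*np.cos(b),z)
def KO(b): return O(yaw+b-np.pi/2)
E
python3 - <<'E'
from h import *
for b in (1.57,.8,0,-.05):
    q=solver.ik(K(b),KO(b)); print(b,None if q is None else np.round(q,2))
fingers.grip(.045)
bot.movel(K(1.57,.24),v=.2); bot.movel(K(1.57),v=.12); st("at knob")
fingers.grip(.01); st("gripped")
for b in (1.42,1.25,1.1):
    bot.movel(K(b),KO(b),v=.06); s=st(b)
    if np.linalg.norm(s["wrist_force"])>35: break
E
```

```text
1.57 [ 0.35  0.26 -0.37  2.08  0.13  0.82 -1.55]
0.8 [ 0.19  0.27 -0.32  2.06  0.12  0.83 -2.41]
0 [-0.91  0.5   1.05  2.02 -0.55  0.93 -2.59]
-0.05 [-0.91  0.51  1.05  2.01 -0.55  0.94 -2.64]
at knob 31.73 [ 0.45   -0.0597  0.1316] F [ 0.  -0.2 -0.5] g 0.0447 0.0
gripped 32.27 [ 0.4495 -0.0599  0.1312] F [-0.3 -0.7  3. ] g 0.0175 30.0
1.42 32.6 [ 0.449  -0.0489  0.1312] F [-0.7  0.   4.7] g 0.0174 30.0
1.25 32.95 [ 0.4504 -0.0372  0.1312] F [-1.8  0.7  6. ] g 0.0173 30.0
1.1 33.27 [ 0.4531 -0.0271  0.1311] F [-2.8  1.9  5.2] g 0.0173 30.0
```

```bash
python3 - <<'E'
from h import *
for b in (.95,.8,.65,.5,.38,.26,.16,.08,.03,0,-.03,-.06):
    a=yaw-.47-.35*(1.1-b)
    bot.movel(K(b),O(a),v=.06); s=st(b)
    if np.linalg.norm(s["wrist_force"][:2])>30: print("stop");break
print(np.round(s["joints"],2))
E
```

```text
0.95 33.6 [ 0.4562 -0.0186  0.131 ] F [-5.4  0.2 10.6] g 0.0177 30.0
0.8 33.92 [ 0.4617 -0.01    0.1309] F [-5.2  0.3  8.9] g 0.0177 30.0
0.65 34.25 [ 0.4695 -0.0019  0.1309] F [-2.2 -0.8  5.6] g 0.0175 30.0
0.5 34.58 [0.4779 0.0046 0.131 ] F [-1.  -0.7  4.6] g 0.0173 30.0
0.38 34.87 [0.4847 0.0088 0.131 ] F [-3.1 -1.8  5.2] g 0.0172 30.0
0.26 35.16 [0.4923 0.0125 0.1309] F [-2.9 -2.2  6.3] g 0.0172 30.0
0.16 35.42 [0.4987 0.0149 0.1309] F [-3.8 -1.2  6.8] g 0.0171 30.0
0.08 35.67 [0.5039 0.0162 0.1309] F [-4.6 -0.9  5.9] g 0.0172 30.0
0.03 35.92 [0.5074 0.0169 0.1308] F [-2.7 -1.6  6.7] g 0.0172 30.0
0 36.17 [0.5094 0.0172 0.1308] F [-3.8 -0.4  6.5] g 0.0177 30.0
-0.03 36.42 [0.5113 0.0175 0.1308] F [-3.4 -0.4  6.8] g 0.0176 30.0
-0.06 36.67 [0.5132 0.0177 0.1308] F [-5.4 -1.2  6.3] g 0.0175 30.0
[ 0.07  0.34 -0.24  1.95  0.11  0.86 -2.54]
```

```bash
python3 - <<'E'
from h import *
for b in (-.08,-.10,-.12,-.14):
    bot.movel(K(b),v=.06); bot.hold(.1); s=st(b)
    if np.linalg.norm(s["wrist_force"][:2])>18: print("stop");break
fingers.grip(.045); s=st("rel")
p=s["tcp_pos"]; bot.movel([p[0],p[1],.28],v=.2)
bot.movel([.42,.25,.30],v=.25); st()
d=get_image('side');T=get_image('top')
a=lambda d,x0,y0,x1,y1,k:cv2.resize(cv2.cvtColor(d['image'],cv2.COLOR_RGB2BGR)[y0:y1,x0:x1],None,fx=k,fy=k,interpolation=cv2.INTER_CUBIC)
cv2.imwrite('pics/r.png',np.hstack([a(T,200,140,330,260,3),a(d,200,120,330,240,3)]))
E
```

```text
-0.08 37.02 [0.5133 0.0177 0.1307] F [-9.4 -0.3 11.6] g 0.0173 30.0
-0.1 37.38 [0.5133 0.0177 0.1306] F [-13.8   0.   14.8] g 0.0174 30.0
-0.12 37.73 [0.5134 0.0177 0.1305] F [-19.2  -0.8  20. ] g 0.0175 30.0
stop
rel 38.35 [0.5185 0.0192 0.1309] F [0.1 1.  0.4] g 0.0448 0.0
 43.83 [0.4201 0.2499 0.3   ] F [1.  0.4 0.2] g 0.0449 0.0
```

View pics/r.png

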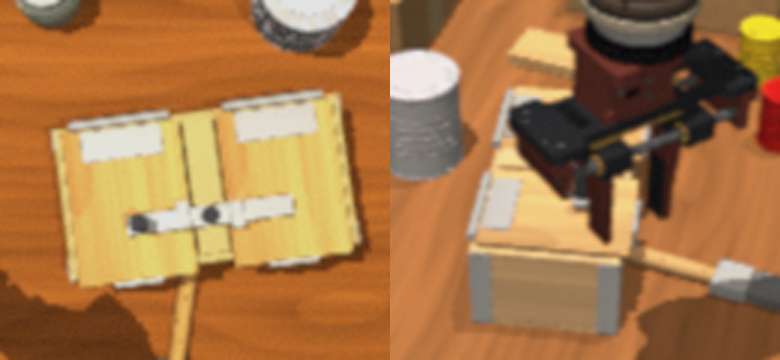

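The top half of the picture shows the bar lying across both covers from (140,223) to (293,205), parallel to the case edge and under both keepers. It reached a hard stop at 19 N, both covers are flat, and the robot is clear.

```bash
python3 -c "
from h import *
print(bot.hand_in())"
```

```text
the job is handed in; nothing more can be done
None
```

The job is handed in at about 44 s: the tin stands upright in the left compartment, both covers snapped shut, and the bar was swung to its hard stop under the keepers; I saw nothing else disturbed in the camera crops around the case.

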